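# Read the pendant's colour with the pen-type reader

## Robot

A 6-joint arm with a two-finger parallel gripper is mounted at the origin on the work surface. World frame = base frame: x ahead of the robot, y to its left, z up, the work surface at z = 0. Lengths are in m, angles in rad, forces in N, time in s.
With the tool pointing down it reaches from about 0.325 to 0.9 m from the base axis. Payload 6.1 kg.
Tool frame: the origin (TCP) lies midway between the tips of the shut fingers; the grasp point (between the pads) lies arm.pinch_z behind it (arm.pinch_z is the distance from the TCP to the grasp point, in m); z points along the fingers, y is the line along which they close (so a half turn about z gives the same grasp; the last joint's range is limited). The gripper opens to 87 mm and grips with 3 to 60 N. Pads are 19 mm wide; open, the fingers measure 117 mm over their backs; the gripper's body (75 mm by 190 mm) begins 51 mm behind the grasp point.
Start: joints at [-1.404, 0.22, 1.526, -0, 1.395, -0.126], TCP at [0.18, -0.598, 0.185] pointing down, gripper open.
Joint ranges: [-2.98, 2.98], [-0.91, 2.08], [0.09, 2.57], [-1.24, 4.39], [0.2, 2.65], [-2.68, 2.68]. Speed limits (rad/s): [2.57, 2.57, 3.01, 3.14, 3.14, 3.14].

## Interface

Orientations are given as a unit quaternion [x, y, z, w].
In Python, from workcell import arm gives the robot as it stands.
- The arm moves only by the tool carry_out, never from a script. Its argument "steps" is a list of rows, each a list of 7 numbers: the opening, from -1 (shut) to 1 (fully open), then the shift along the tool's x, y, z in a scale on which 1.0 is 75 cm, then the turn, a rotation vector about the tool's x, y, z in parts of the range, where 1.0 means 120 degrees. In form: [[grip, tx, ty, tz, ax, ay, az], ...]. A call has 1 to 20 rows; each row is the pose to reach, as a shift and turn from the pose commanded when the call began, along the tool's axes at that moment; what a row does not reach only later rows make up. A row lasts 1/8 s, in which the tool goes at most 62.5 mm and 10.7 degrees, less where a joint would pass 70% of its speed; a pose out of reach is approached as far as the arm can. No shift or turn number may pass 1 either way. A call with a gripper value outside its range is refused whole. The fingers move at their own pace and stop on an object; the grip force is fixed at half the most. Time passes only in rows, so rows that repeat a pose let the fingers close. It gives the time, the measured TCP pose, the force, the opening and the grip force at its end, in the units of the state.
- arm.get_obs(): the state, without advancing time (a new reading comes with each control period).
- arm.snapshot(name): name is "scene" or "top" or "wrist"; returns the picture (384x512x3 uint8, red, green, blue); there is no depth.
- arm.calibration(name): a dict with "mtx" (3x3 intrinsics, pixels), "pose" (4x4, takes a point from camera to world coordinates); the wrist camera has in their place "tool_from_camera" (4x4, takes a point from camera to tool coordinates, whose origin is the TCP and whose axes are the flange's). Camera axes: x right, y down, z forward; pixel columns grow to the right and rows downward; lengths in m; the calibration is good to about 2 mm. A picture is of the moment at which its call begins: read the wrist's pose just before it. calibration takes no time and is no camera call.
- arm.close_job(): hands the job in; it is judged then, once.
The state is a dict: "time": time; "joint_positions": joint angles; "joint_velocities": joint speeds; "effort": joint torques, N m; "tool_pos": TCP position; "eef_rot": TCP orientation; "force": force on the tool from outside, world axes, zero at the start; "ft_torque": the same for the moment, N m; "grip_width": finger opening in m; "finger_force": force on a finger pad.
Only numpy, scipy, OpenCV 4.12 (cv2) and the standard library are available. Lean on these libraries where they do the work, as an engineer would, in place of code of your own. Each camera call takes 0.05 s, during which the arm holds its last target. There are 200 camera calls.

## Task

Take the pen-type colour reader out of its desk holder and bring its nose down onto the middle of the round medallion of the necklace painted on the sloping drawing board, with the pen square to the board and pressed gently so that its spring nose goes in about halfway. Finish while holding it there, still gripped and steady: do not put it down or let go. The paint is fresh, so touch the board nowhere but on the medallion and do not lean on it, and leave the brush pot and the two little dishes as they stand.

Things in the scene. Friction and masses are not known exactly. Their poses are not given: they have to be found in the camera images.
- probe: Pen-type colour reader, 100 to 160 g, nose down in the holder. Origin: centre of the nose face when the nose is fully out; z along the pen, nose to head. Along z: black nose dia 8 mm (0-12 mm), aluminium barrel dia 19 mm (12-66), square white head to grip 30 x 30 mm, flats square to its x and y (66-132; 3 mm looks-only cap on top). The head's underside rests on the holder's top.
- nose_tip (a point): Centre of the nose's flat end face, on the pen's axis; it moves with the spring nose (at the probe's origin when the nose is out). Same axes as the probe.
- nose (a joint): How far the spring nose is pressed into the pen, m: 0 fully out, 0.010 fully in. Its spring is 300 N/m, no preload (3 N when fully in).
- holder: Fixed desk holder, grey plastic block 75 x 75 x 80 mm (x, y, z), with one upright round hole in the middle of its top, 23 mm in diameter and 74 mm deep; origin at the centre of its underside, on the table.
- board: Wooden drawing panel 210 mm (x, up the slope) x 280 mm (y) x 10 mm, on a stiff hinge along its low front edge, clamped at 8 to 22 degrees; a light push does not move it. Origin: middle of the low front edge on the painted face; the face is z = 0, z its outward normal. Fixed strips 118 mm high stand beside its left and right edges. Painted on it: a crescent necklace open up the slope.
- spot (a point): Centre of the round medallion, on the board's face: a painted disc 28 mm in diameter with a dark outline (32 mm over it), the largest disc of the painting, in the middle of the pendant at the bottom of the crescent, 78 mm up the slope from the board's low edge, halfway across. Same axes as the board.
- brush_pot: White ceramic pot, 72 mm in diameter, 100 mm high, with three brushes leaning in it to 175 mm high; loose, origin at the centre of its underside. It stands on the other side of the board from the holder; which of the two is left or right varies.
- dish_a: Small empty white ceramic dish, 76 mm in diameter, 20 mm high, loose, beyond the board; origin at the centre of its underside.
- dish_b: A second dish like dish_a.
There are look-alikes about, which are no part of the job. Of the things that look like the holder, the larger one is meant.

How it is judged:
On the way:
1. the reader is gripped and lifted clear out of the holder (z of nose_tip in the frame of holder above 0.082 m and contact force between the fingers and probe above 1 N and contact force between probe and holder below 0.05 N), for 0.1 s.
At the end, for the whole second after the job is handed in: Reader held steady in the fingers, out of the holder; nose centre within 8 mm of the medallion centre; pen within 0.09 rad of square to the board; nose pressed in 2.5 to 8 mm, bearing on the board with 0.5 to 3.5 N; pot and dishes within 25 mm of their places (distance between nose_tip and spot below 0.008 m and angle between the z axis of probe and the z axis of board, either way round below 0.09 rad and value of joint nose between 0.0025 and 0.008 m and contact force between probe and board between 0.5 and 3.5 N and contact force between the fingers and probe above 1 N and contact force between probe and holder below 0.05 N and linear speed of probe below 0.02 m/s and angular speed of probe below 0.15 rad/s and distance of each of brush_pot, dish_a, dish_b from where it was at the start of the episode below 0.025 m); the arm keeps its last pose, push and grip.
It fails at once if the reader touches the board more than 14 mm from the medallion's centre (contact force between probe and board above 0.2 N and distance between nose_tip and spot above 0.014 m).
It fails at once if the reader is pressed on the board with more than 10 N (contact force between probe and board above 10 N).
It fails at once if the robot itself touches the board (contact force between any of the fingers, the arm and board above 0.5 N).
It fails at once if the pot or a dish is pushed more than 25 mm or tipped (distance of any of brush_pot, dish_a, dish_b from where it was at the start of the episode above 0.025 m or angle between any of brush_pot, dish_a, dish_b's own z axis and vertical above 0.35 rad).
It also fails if it takes over 45 s, if anything falls off the work surface, if the arm or the gripper's body presses on something with over 40 N, if the wrist force passes 120 N, or if a joint passes its speed limit or range.

## Working session

There is one attempt and no reset: what is moved stays moved. The work goes in short steps, Python scripts to look and compute and a tool call to move; the robot and the scene stay as the last step left them, time stands still between calls to the robot, and variables do not carry over. Pictures are saved under pics/ and viewed, at most 10 in all, crops included, and the job is handed in when it is done.

Besides the shell and the picture viewer there is one more tool, called by a JSON object that holds its "fn" and its "kwargs", one argument or row to a line. carry_out: Moves the arm, as the interface text tells. Its arguments: {"type":"object","properties":{"steps":{"type":"array","items":{"type":"array","items":{"type":"number"}}}},"required":["steps"]}

```bash
mkdir -p pics; ls; python3 - <<'E'
from workcell import arm
import cv2,numpy as np
np.set_printoptions(precision=4,suppress=True)
o=arm.get_obs();print(o,arm.pinch_z)
for n in("scene","top"):
    cv2.imwrite(f"pics/{n}0.png",arm.snapshot(n)[:,:,::-1])
    c=arm.calibration(n);print(n,c["mtx"],c["pose"])
print(arm.calibration("wrist"))
E
```

```text
pics
{'time': 0.0, 'joint_positions': array([-1.4041,  0.2212,  1.5276, -0.    ,  1.3947, -0.1261]), 'joint_velocities': array([-0.0002,  0.0003,  0.0008, -0.0001, -0.0034,  0.0019]), 'effort': array([  0.002 , -49.4608, -38.7374,   0.0699,   0.0571,  -0.0002]), 'tool_pos': array([ 0.1803, -0.5977,  0.1836]), 'eef_rot': array([ 0.9893,  0.1459, -0.    , -0.001 ]), 'force': array([-0.1428, -0.3023, -0.0511]), 'ft_torque': array([-0.0433, -0.0062, -0.0413]), 'finger_force': 0.0, 'grip_width': 0.08752982955083788} 0.0187
scene [[401.6967   0.     257.4481]
 [  0.     401.6967 193.0973]
 [  0.       0.       1.    ]] [[-0.5315  0.5187 -0.6696  1.2478]
 [ 0.847   0.3337 -0.4138  0.4632]
 [ 0.0088 -0.7872 -0.6167  0.6704]
 [ 0.      0.      0.      1.    ]]
top [[412.7022   0.     254.4639]
 [  0.     412.7022 196.0138]
 [  0.       0.       1.    ]] [[ 0.0091 -0.9918  0.1278  0.4144]
 [-1.     -0.009   0.0017  0.0251]
 [-0.0005 -0.1278 -0.9918  1.3155]
 [ 0.      0.      0.      1.    ]]
{'mtx': array([[293.7535,   0.    , 254.0293],
       [  0.    , 293.7535, 190.8523],
       [  0.    ,   0.    ,   1.    ]]), 'tool_from_camera': array([[-0.0002, -0.9574, -0.2888,  0.0807],
       [ 1.    , -0.0002,  0.    , -0.0007],
       [-0.0001, -0.2888,  0.9574, -0.2002],
       [ 0.    ,  0.    ,  0.    ,  1.    ]])}
```

View pics/scene0.png

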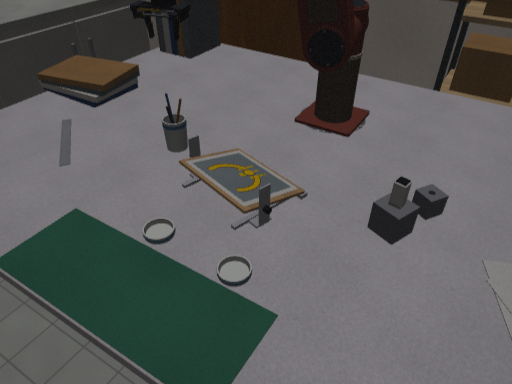

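View pics/top0.png

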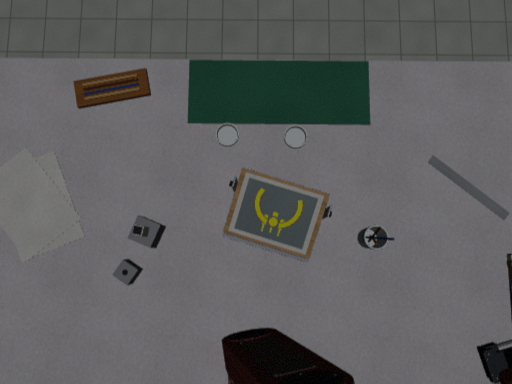

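The scene view shows the larger holder with the pen at (395,212), the small look-alike at (430,200) and the board at (245,178). In the top view the holder is at (147,232), the medallion at (273,222), the pot at (373,237), and the dishes at (228,135) and (295,137).

```bash
cat > h.py <<'E'
import cv2,numpy as np
from scipy.spatial.transform import Rotation as R
from workcell import arm
np.set_printoptions(precision=4,suppress=True)
def ray(c,uv,T=None):
    T=c["pose"] if T is None else T
    d=np.linalg.solve(c["mtx"],[uv[0],uv[1],1.]);return T[:3,3],T[:3,:3]@d
def onz(c,uv,z,T=None):
    o,d=ray(c,uv,T);return o+d*(z-o[2])/d[2]
def tri(rs):
    A=np.zeros((3,3));b=np.zeros(3)
    for o,d in rs:
        d=d/np.linalg.norm(d);P=np.eye(3)-np.outer(d,d);A+=P;b+=P@o
    x=np.linalg.solve(A,b)
    return x,[np.linalg.norm(np.cross(x-o,d/np.linalg.norm(d))) for o,d in rs]
def toolT(o):
    T=np.eye(4);T[:3,:3]=R.from_quat(o["eef_rot"]).as_matrix();T[:3,3]=o["tool_pos"];return T
E
python3 - <<'E'
from h import *
t=cv2.imread("pics/top0.png");s=cv2.imread("pics/scene0.png")
rs=lambda a,k:cv2.resize(a,None,fx=k,fy=k,interpolation=cv2.INTER_CUBIC)
a=rs(t[205:290,105:175],5);b=rs(t[160:265,215:340],4);
cv2.imwrite("pics/c1.png",a)
cv2.imwrite("pics/c2.png",rs(s[135:245,170:450],2.8))
c=arm.calibration("top");cs=arm.calibration("scene")
def disc(im,roi):
    x0,y0,x1,y1=roi;h=cv2.cvtColor(im[y0:y1,x0:x1],cv2.COLOR_BGR2HSV)
    m=cv2.inRange(h,(15,120,80),(40,255,255));d=cv2.distanceTransform(m,cv2.DIST_L2,5)
    i=np.unravel_index(d.argmax(),d.shape);return (i[1]+x0,i[0]+y0),d.max()
print(disc(t,(230,180,320,245)),disc(s,(190,150,290,205)))
print("medal guess",onz(c,(273,222),.03),"head",onz(c,(141,230),.149),"small",onz(c,(127,272),.05))
for p in [(228,135),(295,137)]:print("dish",onz(c,p,.02))
print("pot",onz(c,(373,237),.1))
E
```

```text
((np.int64(273), np.int64(221)), np.float32(4.9968996)) ((np.int64(256), np.int64(178)), np.float32(3.1969))
medal guess [ 0.4989 -0.0313  0.03  ] head [0.4651 0.3461 0.149 ] small [0.3425 0.4101 0.05  ]
dish [0.779  0.1144 0.02  ]
dish [ 0.7743 -0.1017  0.02  ]
pot [ 0.4529 -0.3215  0.1   ]
```

View pics/c1.png

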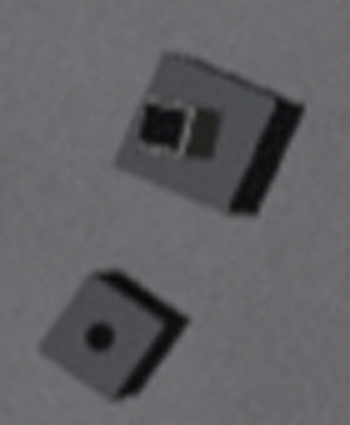

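View pics/c2.png

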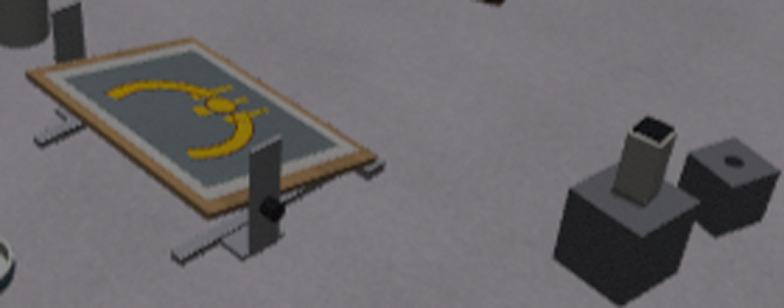

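The crops show the holder's top (centre about (144,231) in the top view) with the white head standing in it. The medallion is at about (248,172) in the scene view. The board's low edge faces the robot. I'll move up and over the board to look with the wrist camera.

The rows are not in the units I measure in: shifts go in shares of 75 cm and turns go in shares of 120 degrees. I convert before sending: 47 cm / 75 = 0.6267, 46 cm / 75 = 0.6133.

{"fn": "carry_out", "kwargs": {
  "steps": [
    [1,0,0,-0.1067,0,0,0],
    [1,0,0,-0.2133,0,0,0],
    [1,0.0667,-0.0667,-0.24,0,0,0],
    [1,0.1333,-0.1267,-0.24,0,0,0],
    [1,0.1867,-0.1867,-0.24,0,0,0],
    [1,0.24,-0.24,-0.24,0,0,0],
    [1,0.2933,-0.2933,-0.24,0,0,0],
    [1,0.3467,-0.3467,-0.24,0,0,0],
    [1,0.4,-0.4,-0.24,0,0,0],
    [1,0.4533,-0.44,-0.24,0,0,0],
    [1,0.5067,-0.4933,-0.24,0,0,0],
    [1,0.56,-0.5467,-0.24,0,0,0],
    [1,0.6133,-0.6,-0.24,0,0,0],
    [1,0.6267,-0.6,-0.24,0,0,0],
    [1,0.6267,-0.6,-0.24,0,0,0]
  ]
}}

```text
time: 1.98
tool_pos: [0.5005, -0.032, 0.364]
eef_rot: [0.989, 0.146, -0.001, 0.0]
force: [0.2, -0.4, -0.3]
grip_width: 0.0868
finger_force: 0.0
```

```bash
python3 - <<'E'
from h import *
o=arm.get_obs();print(o["time"],o["tool_pos"],o["eef_rot"],o["joint_positions"])
cv2.imwrite("pics/w1.png",arm.snapshot("wrist")[:,:,::-1]);np.save("w1.npy",toolT(o))
E
```

```text
1.975 [ 0.5005 -0.032   0.364 ] [ 0.9892  0.1464 -0.0008  0.    ] [-0.2208 -0.1309  1.5603 -0.0006  1.7137  1.0561]
```

View pics/w1.png

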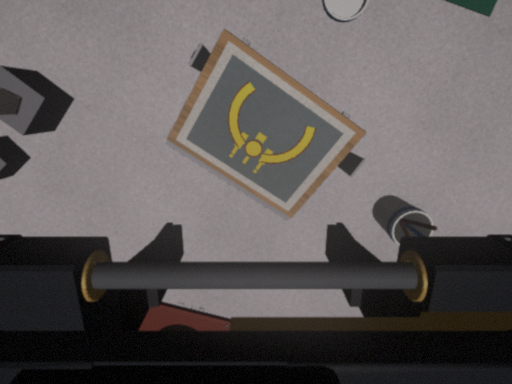

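The wrist view shows the board with corners near (225,30), (365,132), (290,217) and (168,138), and the medallion at (253,149). The crescent opens up the slope, away from the robot. The holder is at the left, around (25,100).

```bash
cat > board.py <<'E'
from h import *
def quad(im,seeds):
    # fit lines to hull of the wood-coloured frame, between seed corners
    h=cv2.cvtColor(im,cv2.COLOR_BGR2HSV)
    m=cv2.inRange(h,(5,60,70),(20,200,255))
    roi=np.zeros_like(m);cv2.fillConvexPoly(roi,np.int32(np.mean(seeds,0)+(np.array(seeds)-np.mean(seeds,0))*1.1),255)
    m&=roi
    hull=cv2.convexHull(np.argwhere(m)[:,::-1].astype(np.int32))[:,0]
    f=np.zeros_like(m);cv2.fillConvexPoly(f,hull,255)
    c=max(cv2.findContours(f,0,cv2.CHAIN_APPROX_NONE)[0],key=len)[:,0].astype(float)
    L=[]
    for i in range(4):
        a,b=np.float64(seeds[i]),np.float64(seeds[(i+1)%4]);d=(b-a)/np.linalg.norm(b-a);n=np.array([-d[1],d[0]])
        t=(c-a)@d/np.linalg.norm(b-a);k=(abs((c-a)@n)<5)&(t>.1)&(t<.9)
        l=cv2.fitLine(c[k].astype(np.float32),cv2.DIST_HUBER,0,.01,.01).ravel();L.append(np.cross([l[2],l[3],1],[l[2]+l[0],l[3]+l[1],1]))
    P=[np.cross(L[i-1],L[i]) for i in range(4)]
    return np.array([p[:2]/p[2] for p in P])
def disc(im,p,r=18):
    x,y=map(int,p);h=cv2.cvtColor(im[y-r:y+r,x-r:x+r],cv2.COLOR_BGR2HSV)
    m=cv2.inRange(h,(18,120,60),(40,255,255));d=cv2.distanceTransform(m,cv2.DIST_L2,5)
    k=d>d.max()*.75
    return np.argwhere(k).mean(0)[::-1]+[x-r,y-r],d.max()
E
python3 - <<'E'
from board import *
V={}
T=np.load("w1.npy")@arm.calibration("wrist")["tool_from_camera"]
# corners: low-left, low-right, high-right, high-left
S={"w1":[(168,138),(290,217),(365,132),(225,30)],"top0":[(224,232),(307,257),(328,194),(243,169)],"scene0":[(304,192),(239,149.5),(180,162),(246,211)]}
md={"w1":(253,149),"top0":(273,222),"scene0":(248,172)}
cal={"w1":dict(arm.calibration("wrist"),pose=T),"top0":arm.calibration("top"),"scene0":arm.calibration("scene")}
obj=np.array([[0,.14,0],[0,-.14,0],[.21,-.14,0],[.21,.14,0]])
Q={};M={}
for k in S:
    im=cv2.imread(f"pics/{k}.png");Q[k]=quad(im,S[k]);M[k],r=disc(im,md[k],12 if k=="w1" else 6)
    print(k,Q[k].round(1).tolist(),M[k],r)
    ok,rv,tv=cv2.solvePnP(obj,Q[k],cal[k]["mtx"],None)
    Rm=cal[k]["pose"][:3,:3]@cv2.Rodrigues(rv)[0];t=cal[k]["pose"][:3,:3]@tv.ravel()+cal[k]["pose"][:3,3]
    print("  pnp org",t,"x",Rm[:,0],"n",Rm[:,2],"tilt",np.degrees(np.arccos(Rm[2,2])),"spot",t+.078*Rm[:,0])
P=[]
for i in range(4):
    x,e=tri([ray(cal[k],Q[k][i]) for k in S]);P.append(x);print("corner",x,np.array(e)*1e3)
P=np.array(P);print("sides",[np.linalg.norm(P[i]-P[i-1]) for i in range(4)])
n=np.cross(P[2]-P[0],P[3]-P[1]);n/=np.linalg.norm(n);print("n",n,np.degrees(np.arccos(n[2])))
lo=P[:2].mean(0);up=P[2:].mean(0)-lo;print("spot from corners",lo+up*.078/.21)
x,e=tri([ray(cal[k],M[k]) for k in S]);print("medal tri",x,np.array(e)*1e3)
E
```

```text
w1 [[166.6, 138.7], [290.9, 217.6], [366.8, 132.0], [222.9, 27.6]] [252.9412 148.1765] 7.9907
  pnp org [ 0.4298 -0.0075  0.0238] x [ 0.9346 -0.2798  0.2197] n [-0.2091  0.0676  0.9756] tilt 12.695801106333844 spot [ 0.5027 -0.0293  0.0409]
top0 [[222.5, 231.6], [308.6, 258.5], [329.2, 193.9], [242.0, 167.3]] [273.     221.2857] 4.9968996
  pnp org [ 0.4274 -0.0082  0.0215] x [ 0.939  -0.2826  0.1961] n [-0.188   0.0559  0.9806] tilt 11.310665751534197 spot [ 0.5007 -0.0302  0.0368]
scene0 [[304.7, 190.7], [238.0, 148.0], [176.2, 159.9], [242.1, 211.7]] [248. 172.] 3.0
  pnp org [0.4464 0.004  0.0375] x [ 0.9327 -0.299   0.2016] n [-0.1967  0.0468  0.9793] tilt 11.664459389052684 spot [ 0.5191 -0.0193  0.0532]
corner [0.4683 0.1268 0.0219] [1.2086 0.8788 1.2525]
corner [ 0.3873 -0.1415  0.0218] [1.0099 0.8153 1.2537]
corner [ 0.5858 -0.203   0.0656] [0.6803 2.7411 3.1546]
corner [0.6667 0.0663 0.0648] [2.3254 2.2555 2.8997]
sides [np.float64(0.2117641060204087), np.float64(0.28027867416286945), np.float64(0.21237829384379017), np.float64(0.28119178673414325)]
n [-0.1954  0.06    0.9789] 11.798082486330966
spot from corners [ 0.5015 -0.03    0.038 ]
medal tri [ 0.5008 -0.0297  0.0419] [1.1004 1.1234 0.3411]
```

The three views agree: the spot is at about (0.501, −0.030, 0.039), the tilt is about 12°, and the triangulated sides come out at 0.21 × 0.28. Next I'll move over the holder.

Scaled: -37 cm / 75 = -0.4933, -32 cm / 75 = -0.4267.

{"fn": "carry_out", "kwargs": {
  "steps": [
    [1,0.0133,-0.0667,0,0,0,0],
    [1,0.0267,-0.1467,0,0,0,0],
    [1,0.04,-0.2133,0,0,0,0],
    [1,0.0533,-0.28,0,0,0,0],
    [1,0.0667,-0.3467,0,0,0,0],
    [1,0.0867,-0.4267,0,0,0,0],
    [1,0.1,-0.4933,0,0,0,0],
    [1,0.1,-0.4933,0,0,0,0],
    [1,0.1,-0.4933,0,0,0,0]
  ]
}}

```text
time: 3.15
tool_pos: [0.4661, 0.3423, 0.3646]
eef_rot: [0.989, 0.145, -0.0, 0.0]
force: [-0.9, -0.3, -0.7]
grip_width: 0.0873
finger_force: 0.0
```

```bash
python3 - <<'E'
from h import *
o=arm.get_obs();print(o["time"],o["tool_pos"],o["eef_rot"],o["joint_positions"])
im=arm.snapshot("wrist")[:,:,::-1].copy();cv2.imwrite("pics/w2.png",im);np.save("w2.npy",toolT(o))
cv2.imwrite("pics/w2c.png",cv2.resize(im[40:240,160:360],None,fx=3,fy=3,interpolation=cv2.INTER_CUBIC))
E
```

```text
3.15 [0.4661 0.3423 0.3646] [ 0.9894  0.1451 -0.0001  0.0005] [ 0.4976  0.0571  1.3764 -0.0008  1.7087  1.7772]
```

View pics/w2c.png

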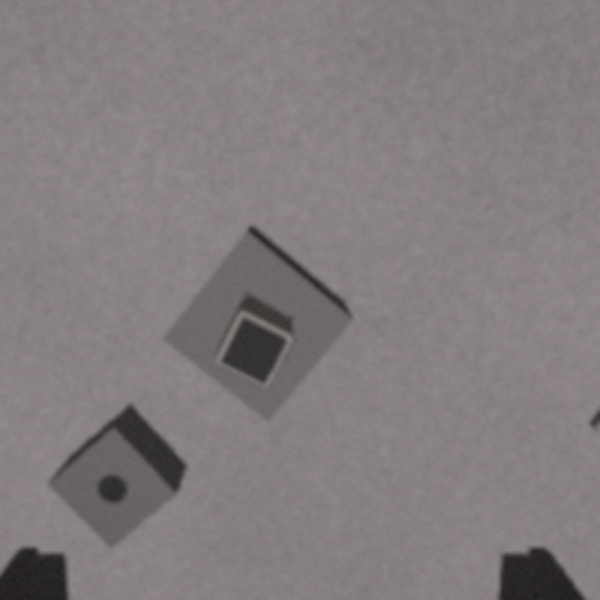

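The crop shows the holder's top with the head's rim corners near (240,308), (293,336), (268,386) and (216,360) at 3×. The small look-alike is at the lower left.

```bash
python3 - <<'E'
from h import *
w=np.load("w2.npy");c=dict(arm.calibration("wrist"));c["pose"]=w@c["tool_from_camera"]
f=lambda p:np.array(p)/3+np.array([160,40])-.33
g=cv2.cvtColor(cv2.imread("pics/w2c.png"),cv2.COLOR_BGR2GRAY)
m=(g<75).astype(np.uint8);n,l,st,ce=cv2.connectedComponentsWithStats(m)
k=[i for i in range(1,n) if st[i,0]<255<st[i,0]+st[i,2] and st[i,1]<350<st[i,1]+st[i,3] and st[i,4]>800]
print(k,[st[i] for i in k])
pts=np.argwhere(l==l[350,255])[:,::-1].astype(np.int32)
cap=cv2.boxPoints(cv2.minAreaRect(pts))
for nm,q in(("rim",[(240,308),(293,336),(268,386),(216,360)]),("cap",cap)):
    P=np.array([onz(c,f(p),.147) for p in q]);e=np.roll(P,-1,0)-P
    print(nm,P.mean(0),"len",np.linalg.norm(e,axis=1),"yaw",np.degrees(np.arctan2(e[:,1],e[:,0])))
H=[(250,226),(352,318),(268,420),(164,338)];P=np.array([onz(c,f(p),.08) for p in H]);print("holder",P.mean(0),np.linalg.norm(np.roll(P,-1,0)-P,axis=1))
ct=arm.calibration("top");cu=cv2.imread("pics/top0.png")
print("top cap",onz(ct,(105+163/5,205+126/5),.149))
Rt=w[:3,:3];print("tool y yaw",np.degrees(np.arctan2(Rt[1,1],Rt[0,1])))
E
```

```text
[3] [array([ 223,  320,   61,   61, 2211], dtype=int32)]
rim [0.4691 0.3581 0.147 ] len [0.0283 0.0271 0.028  0.0275] yaw [-101.244   170.3458   79.5551   -8.8801]
cap [0.4677 0.358  0.147 ] len [0.0228 0.0223 0.023  0.0226] yaw [ -10.5297 -100.0191  170.2554   79.5708]
holder [0.4689 0.3577 0.08  ] [0.074  0.0742 0.074  0.0769]
top cap [0.4644 0.3557 0.149 ]
tool y yaw -73.31918046980317
```

Scaled: 26.6 cm / 75 = 0.3547, 25 cm / 75 = 0.3333, 27 degrees / 120 = 0.225.

{"fn": "carry_out", "kwargs": {
  "steps": [
    [1,0.004,-0.0093,0,0,0,0.075],
    [1,0.008,-0.0187,0,0,0,0.15],
    [1,0.008,-0.0187,0.04,0,0,0.225],
    [1,0.008,-0.0187,0.0933,0,0,0.225],
    [1,0.008,-0.0187,0.16,0,0,0.225],
    [1,0.008,-0.0187,0.2267,0,0,0.225],
    [1,0.008,-0.0187,0.2667,0,0,0.225],
    [1,0.008,-0.0187,0.3067,0,0,0.225],
    [1,0.008,-0.0187,0.3333,0,0,0.225],
    [1,0.008,-0.0187,0.3547,0,0,0.225],
    [1,0.008,-0.0187,0.3547,0,0,0.225],
    [1,0.008,-0.0187,0.3547,0,0,0.225]
  ]
}}

```text
time: 4.7
tool_pos: [0.468, 0.3595, 0.0999]
eef_rot: [0.996, -0.089, 0.001, -0.001]
force: [0.2, -0.4, 0.3]
grip_width: 0.0868
finger_force: 0.0
```

```bash
python3 - <<'E'
from h import *
o=arm.get_obs();print(o["tool_pos"],o["eef_rot"],o["joint_positions"],o["force"])
a=arm.snapshot("wrist")[:,:,::-1];b=arm.snapshot("scene")[120:250,330:460,::-1]
cv2.imwrite("pics/g1.png",np.hstack([a[60:384,100:400],cv2.resize(b,(324,324),interpolation=cv2.INTER_CUBIC)]))
E
```

```text
[0.468  0.3595 0.0999] [ 0.996  -0.0892  0.0007 -0.0005] [ 0.5214  0.2103  1.7029 -0.      1.2266  2.2708] [ 0.2166 -0.3761  0.3037]
```

View pics/g1.png

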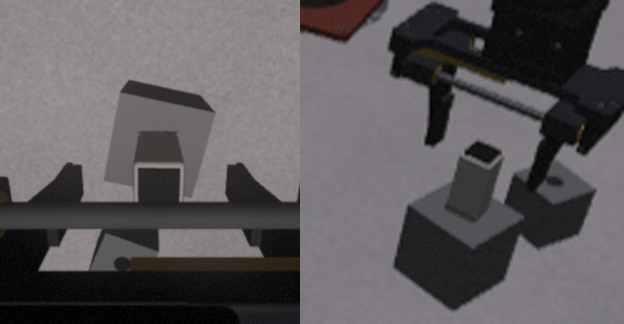

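The wrist half shows the head's far top edge at about row 222, columns 235–283, centred between the fingers. In the scene half the fingertips straddle the head, so I'll check the numbers before closing.

```bash
python3 - <<'E'
from h import *
o=arm.get_obs();W=toolT(o);c=dict(arm.calibration("wrist"));c["pose"]=W@c["tool_from_camera"]
for p in[(235,222),(283,222)]:
    q=onz(c,p,.147);print(q,"tool",np.linalg.inv(W)[:3]@np.r_[q,1])
cs=arm.calibration("scene");T=np.linalg.inv(cs["pose"])
for n,q in(("tcp",[0,0,0]),("pinch",[0,0,-.0187]),("padL",[0,.044,0]),("padR",[0,-.044,0])):
    v=T[:3]@(W@np.r_[q,1]);u=cs["mtx"]@v;u=u[:2]/u[2];print(n,(u-[330,120])*324/130+[300,0])
E
```

```text
[0.4855 0.3686 0.147 ] tool [ 0.0157 -0.0119 -0.0468]
[0.4808 0.342  0.147 ] tool [ 0.0157  0.0151 -0.0469]
tcp [470.5785 193.0423]
pinch [475.2249 176.8705]
padL [427.2607 173.1256]
padR [516.1447 213.993 ]
```

The head is centred within 2 mm. Closing.

Scaled: 0.15 cm / 75 = 0.002, 0.1 cm / 75 = 0.0013.

{"fn": "carry_out", "kwargs": {
  "steps": [
    [-0.2,0,0.0013,0,0,0,0],
    [-0.2,0,0.002,0,0,0,0],
    [-0.6,0,0.002,0,0,0,0],
    [-1,0,0.002,0,0,0,0],
    [-1,0,0.002,0,0,0,0],
    [-1,0,0.002,0,0,0,0],
    [-1,0,0.002,0,0,0,0],
    [-1,0,0.002,0,0,0,0]
  ]
}}

```text
time: 5.8
tool_pos: [0.467, 0.3576, 0.0987]
eef_rot: [0.996, -0.089, -0.0, 0.0]
force: [0.7, -1.0, -1.1]
grip_width: 0.0298
finger_force: 30.0
```

```bash
python3 - <<'E'
from h import *
o=arm.get_obs();print(o["tool_pos"],o["eef_rot"],o["force"],o["ft_torque"],o["grip_width"],o["finger_force"])
a=arm.snapshot("wrist")[:,:,::-1];b=arm.snapshot("scene")[120:250,330:460,::-1]
cv2.imwrite("pics/g2.png",np.hstack([a[60:384,100:400],cv2.resize(b,(324,324),interpolation=cv2.INTER_CUBIC)]))
E
```

```text
[0.467  0.3576 0.0987] [ 0.996  -0.0891 -0.      0.    ] [ 0.6796 -1.0405 -1.1132] [ 0.011   0.0281 -0.0255] 0.02983519674880431 29.983681440353394
```

View pics/g2.png

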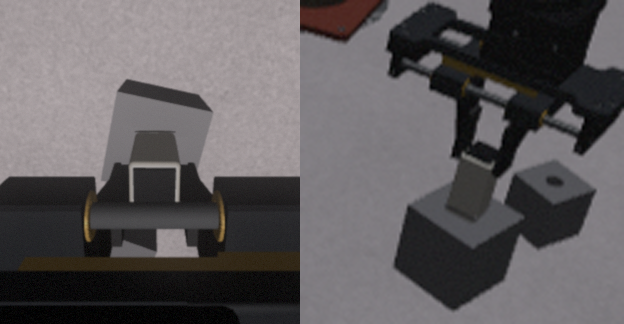

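The grip is 30 N at 29.8 mm, which matches the head width, and the pads close on the upper part of the head. Lifting straight up.

{"fn": "carry_out", "kwargs": {
  "steps": [
    [-1,0,0,-0.0133,0,0,0],
    [-1,0,0,-0.04,0,0,0],
    [-1,0,0,-0.08,0,0,0],
    [-1,0,0,-0.12,0,0,0],
    [-1,0,0,-0.16,0,0,0],
    [-1,0,0,-0.2,0,0,0],
    [-1,0,0,-0.2267,0,0,0],
    [-1,0,0,-0.24,0,0,0],
    [-1,0,0,-0.24,0,0,0],
    [-1,0,0,-0.24,0,0,0]
  ]
}}

```text
time: 7.15
tool_pos: [0.4664, 0.3573, 0.2773]
eef_rot: [0.996, -0.089, -0.001, 0.001]
force: [0.6, -0.0, -1.3]
grip_width: 0.0293
finger_force: 30.0
```

```bash
python3 - <<'E'
from h import *
o=arm.get_obs();print(o["tool_pos"],o["eef_rot"],o["joint_positions"],o["force"],o["ft_torque"],o["grip_width"],o["finger_force"])
np.save("g3.npy",toolT(o))
b=arm.snapshot("scene")[:,:,::-1];cv2.imwrite("pics/g3f.png",b)
cv2.imwrite("pics/g3.png",cv2.resize(b[60:260,320:470],None,fx=3,fy=3,interpolation=cv2.INTER_CUBIC))
E
```

```text
[0.4664 0.3573 0.2773] [ 0.996  -0.0891 -0.001   0.0007] [0.5196 0.0891 1.5018 0.     1.5532 2.2688] [ 0.6477 -0.0205 -1.3481] [ 0.0343  0.0475 -0.0298] 0.029334723331909698 29.981828033924103
```

View pics/g3.png

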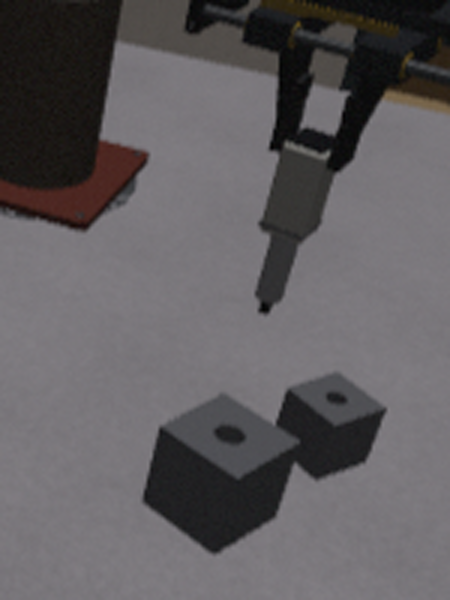

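The pen is out of the holder, with its nose tip at about (264,311) in the 3× crop, i.e. pixel (408,163.7). It looks in line with the fingers.

```bash
cat > tgt.py <<'E'
from h import *
n=np.array([-.196,.060,.979]);n/=np.linalg.norm(n);spot=np.array([.5015,-.030,.0395])
off=np.array([.001,0,.0847])   # nose in tool frame
def goal(o,gap):
    W=toolT(o);z=-n;x=W[:3,0]-z*(W[:3,0]@z);x/=np.linalg.norm(x)
    Rg=np.c_[x,np.cross(z,x),z];t=spot+gap*n-Rg@off
    d=W[:3,:3].T@(t-W[:3,3]);r=R.from_matrix(W[:3,:3].T@Rg).as_rotvec(degrees=True)
    return d*100,r,t
E
python3 - <<'E'
from tgt import *
W=np.load("g3.npy");cs=arm.calibration("scene");T=np.linalg.inv(cs["pose"])
pr=lambda q:(lambda u:u[:2]/u[2])(cs["mtx"]@(T[:3]@np.r_[q,1]))
for l in([0,0,.0847],[.001,0,.0847],[0,0,.0727],[0,0,.0187],[0,0,-.0503]):
    print(l,(pr((W@np.r_[l,1])[:3])-[320,60])*3)
o=arm.get_obs();print(goal(o,.06))
E
```

```text
[0, 0, 0.0847] [261.7709 308.9385]
[0.001, 0, 0.0847] [261.1337 309.5106]
[0, 0, 0.0727] [265.8215 294.8581]
[0, 0, 0.0187] [284.9551 228.3459]
[0, 0, -0.0503] [311.7931 135.0516]
(array([ 7.3126, 37.1246,  9.6694]), array([-1.3192, 11.8551, -0.137 ]), array([ 0.4722, -0.0212,  0.1809]))
```

The projection matches the measured tip within 1 px. Moving to 6 cm above the medallion, tilted square to the board.

Scaled: 37.1 cm / 75 = 0.4947, 36 cm / 75 = 0.48, 11.9 degrees / 120 = 0.0992.

{"fn": "carry_out", "kwargs": {
  "steps": [
    [-1,0.0133,0.04,0,0,0,0],
    [-1,0.0267,0.1067,0,0,0,0],
    [-1,0.04,0.1733,0,0,0,0],
    [-1,0.0533,0.24,0,0,0,0],
    [-1,0.0667,0.3067,0,0,0.025,0],
    [-1,0.08,0.3733,0,-0.0042,0.05,0],
    [-1,0.0933,0.44,0,-0.0083,0.075,0],
    [-1,0.0973,0.48,0,-0.0108,0.0992,0],
    [-1,0.0973,0.4947,0.0267,-0.0108,0.0992,0],
    [-1,0.0973,0.4947,0.0667,-0.0108,0.0992,0],
    [-1,0.0973,0.4947,0.1067,-0.0108,0.0992,0],
    [-1,0.0973,0.4947,0.1293,-0.0108,0.0992,0],
    [-1,0.0973,0.4947,0.1293,-0.0108,0.0992,0],
    [-1,0.0973,0.4947,0.1293,-0.0108,0.0992,0]
  ]
}}

```text
time: 8.95
tool_pos: [0.4737, -0.0203, 0.1827]
eef_rot: [0.991, -0.088, 0.103, 0.02]
force: [0.8, -0.0, -1.5]
grip_width: 0.0295
finger_force: 30.0
```

```bash
python3 - <<'E'
from tgt import *
o=arm.get_obs();print(o["tool_pos"],o["force"],o["ft_torque"],o["joint_positions"]);print(goal(o,.06),goal(o,.01))
W=toolT(o);np.save("a1.npy",W);nose=(W@np.r_[off,1])[:3];print("nose",nose)
for k in("scene","top"):
    im=arm.snapshot(k)[:,:,::-1];cv2.imwrite(f"pics/a_{k}.png",im)
    c=arm.calibration(k);T=np.linalg.inv(c["pose"])
    for q in(nose,spot):
        u=c["mtx"]@(T[:3]@np.r_[q,1]);print(k,u[:2]/u[2])
s=cv2.imread("pics/a_scene.png")[90:220,190:310]
cv2.imwrite("pics/a1.png",cv2.resize(s,None,fx=4.5,fy=4.5,interpolation=cv2.INTER_CUBIC))
E
```

```text
[ 0.4737 -0.0203  0.1827] [ 0.7723 -0.0111 -1.5096] [ 0.0793  0.1578 -0.0336] [-0.1937 -0.3513  2.0893 -0.0206  1.1945  1.5607]
(array([-0.1626,  0.109 ,  0.1458]), array([-0.1081, -0.222 ,  0.0002]), array([ 0.4722, -0.0211,  0.1809])) (array([-0.182 ,  0.1184,  5.1457]), array([-0.1081, -0.222 ,  0.0002]), array([ 0.482 , -0.0241,  0.132 ]))
nose [ 0.4916 -0.0254  0.1   ]
scene [251.0371 152.8233]
scene [247.6649 172.8694]
top [272.0566 222.9112]
top [272.7313 220.9456]
```

View pics/a1.png

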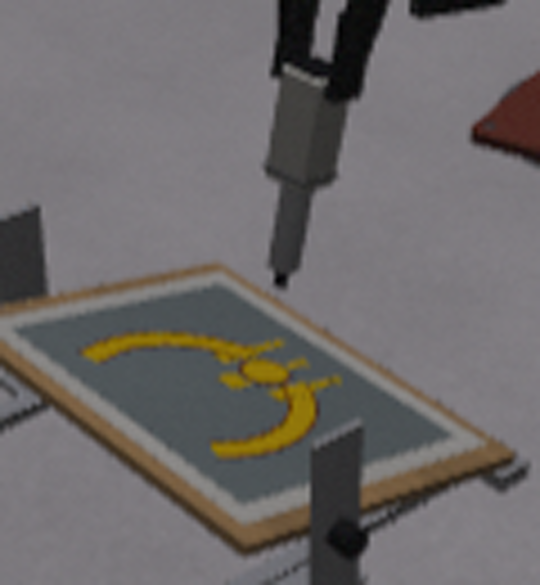

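The nose is at about (252.0,152.9) and the medallion at about (248.3,172.0). Both lie within 1 px of prediction. The pen looks square to the board. Approaching to about 1 cm.

Scaled: 4.8 cm / 75 = 0.064, 4 cm / 75 = 0.0533, -0.2 degrees / 120 = -0.0017.

{"fn": "carry_out", "kwargs": {
  "steps": [
    [-1,-0.0013,0.0007,0.0133,-0.0008,-0.0017,0],
    [-1,-0.0027,0.0013,0.0333,-0.0008,-0.0017,0],
    [-1,-0.0027,0.0013,0.0533,-0.0008,-0.0017,0],
    [-1,-0.0027,0.0013,0.064,-0.0008,-0.0017,0],
    [-1,-0.0027,0.0013,0.064,-0.0008,-0.0017,0],
    [-1,-0.0027,0.0013,0.064,-0.0008,-0.0017,0]
  ]
}}

```text
time: 9.8
tool_pos: [0.4807, -0.0239, 0.1347]
eef_rot: [0.991, -0.089, 0.101, 0.021]
force: [-0.5, -0.3, -1.0]
grip_width: 0.0296
finger_force: 30.0
```

```bash
cat > st.py <<'E'
from tgt import *
F=[];
for i in range(6):
    o=arm.get_obs();F.append(np.r_[o["force"],o["ft_torque"]])
    im=arm.snapshot("scene" if i%2 else "top")
f=np.mean(F,0);W=toolT(o)
print(o["time"],o["tool_pos"],"F.n",f[:3]@n,"f",f,"sd",np.std(F,0)[:3]);print(goal(o,0))
E
python3 st.py; python3 - <<'E'
from board import *
from tgt import n,spot,off
o=arm.get_obs();nose=(toolT(o)@np.r_[off,1])[:3]
im=arm.snapshot("scene")[:,:,::-1].copy();c=arm.calibration("scene");T=np.linalg.inv(c["pose"])
P=[]
for q in(nose,spot):
    u=c["mtx"]@(T[:3]@np.r_[q,1]);P.append(u[:2]/u[2]);print(P[-1])
x,y=map(int,P[0]);g=cv2.cvtColor(im,cv2.COLOR_BGR2GRAY)[y-12:y+10,x-8:x+10]
print(x-8,y-12);print(g)
E
```

```text
10.05 [ 0.4807 -0.0239  0.1349] F.n -1.1499543813722108 f [ 0.2692  0.0894 -1.1265  0.0865  0.2016 -0.0229] sd [0.4882 0.4103 0.7233]
(array([ 0.0673, -0.0069,  1.3133]), array([ 0.003, -0.011, -0.   ]), array([ 0.4839, -0.0247,  0.1222]))
[248.5786 168.5643]
[247.6649 172.8694]
240 156
[[ 82  83  83  92 110 127 136 127  80  58  57  57  55  51  51  77 126 126]
 [ 81  82  82  81  83 100 120 128  76  56  59  56  55  52  52  95 125 126]
 [ 83  81  82  81  82  82  89 107  69  59  57  56  53  52  51 102 126 126]
 [ 81  82  80  82  81  79  81  76  60  59  57  54  52  48  54 100 117 122]
 [ 82  81  81  81  81  83  82  70  56  57  59  54  52  50  59 112 107 112]
 [ 82  82  81  81  82  82  81  71  58  57  56  55  52  50  70 130 119 110]
 [ 81  83  83  81  81  82  82  66  59  57  57  55  51  51  77 135 134 125]
 [ 83  81  83  80  81  81  82  63  57  56  55  53  50  48  82 118 129 133]
 [ 80  83  83  82  81  82  81  67  58  57  55  51  49  49  75  84 109 122]
 [ 83  77  79  82  81  81  81  74  60  55  56  52  49  59  82  81  83  92]
 [ 97  89  96  91  81  87  90  94  74  46  47  49  71  77  82  84  80  82]
 [110 116 116 105  92 100  98 103  72  14  19  45  87  82  81  81  82  81]
 [ 99 103 107 110 115 102  97  93  41  13  17  58  82  84  82  82  82  81]
 [104  84  95  92  98  83  96  82  70  43  41  75  80  83  80  86  89  95]
 [105  89  92  73  76  98 102 100 100  88  87  91  84  87 100 102  97 103]
 [ 84  83  83  62  99 116 115 115 116 116 116 106  97  94 108 101  94  93]
 [ 92  92  90  59 105 116 116 115 116 115 115 116 115 100  81  77  82  81]
 [105 106 105  84  79 101 108 115 115 116 116 116 114 103  67  79  81  82]
 [113 116 115 108  92  89  89  96 101  98 101 101  94  77  74  75  90  89]
 [100 108 106 108 103  98  78  62  78  66  76  79  59  75 100 101 104 103]
 [ 84  94  89  93  78  83  83  77  81  81  91  99  91  83 116 116 115 116]
 [ 84  82  82  82  82  83  83  83  84  88 101 108 114  82 105 110 113 108]]
```

The image gap between nose and medallion is about 3.7 px against 4.3 px predicted, so contact should come at about 11–13 mm. I'll advance slowly and use averaged force readings.

```bash
sed -i 's/range(6)/range(16)/' st.py; python3 st.py
```

```text
10.9 [ 0.4804 -0.0239  0.1344] F.n -1.174831056329398 f [-0.1478  0.1185 -1.2371  0.0909  0.2044 -0.0086] sd [0.557  0.3386 0.3433]
(array([ 0.1128, -0.0082,  1.2644]), array([0.002 , 0.0466, 0.    ]), array([ 0.4839, -0.0247,  0.1222]))
```

Scaled: 1.5 cm / 75 = 0.02, 1.4 cm / 75 = 0.0187.

{"fn": "carry_out", "kwargs": {
  "steps": [
    [-1,0.0007,0,0.0053,0,0,0],
    [-1,0.0007,0,0.0107,0,0,0],
    [-1,0.0007,0,0.0133,0,0,0],
    [-1,0.0007,0,0.016,0,0,0],
    [-1,0.0007,0,0.0187,0,0,0],
    [-1,0.0007,0,0.02,0,0,0],
    [-1,0.0007,0,0.02,0,0,0],
    [-1,0.0007,0,0.02,0,0,0]
  ]
}}

```text
time: 11.95
tool_pos: [0.4839, -0.0249, 0.12]
eef_rot: [0.991, -0.089, 0.101, 0.021]
force: [-0.3, -0.5, 0.2]
grip_width: 0.0298
finger_force: 30.0
```

```bash
python3 st.py
```

```text
12.7 [ 0.4838 -0.0248  0.1198] F.n 0.5039825689170666 f [-0.7285  0.019   0.3679  0.0823  0.3332 -0.0061] sd [0.3776 0.5124 0.5157]
(array([ 0.0624, -0.0062, -0.2332]), array([-0.0002,  0.0433, -0.    ]), array([ 0.4839, -0.0247,  0.1222]))
```

The force along the normal rose 1.7 N, i.e. about 5.6 mm of spring travel, which is near the middle of the range. A quick pixel check of the lateral centring comes next.

```bash
python3 - <<'E'
from h import *
for k,(x,y) in(("scene",(240,156)),):
    im=arm.snapshot(k);g=im[y:y+24,x:x+20].astype(int)
    hsv=cv2.cvtColor(im,cv2.COLOR_RGB2HSV)[y:y+24,x:x+20]
    Y=(hsv[:,:,1]>120)&(hsv[:,:,2]>60);D=im[y:y+24,x:x+20].max(2)<45
    for r in range(24):print(y+r,"".join("#" if D[r,i] else "Y" if Y[r,i] else "." for i in range(20)))
o=arm.get_obs();print(o["force"],o["finger_force"],o["joint_velocities"])
E
```

```text
156 ....................
157 ....................
158 ....................
159 ....................
160 ....................
161 ....................
162 ....................
163 ....................
164 ....................
165 ....................
166 YYY.................
167 YYYYYY..............
168 YYYYYYY.............
169 YYYYYYY.............
170 Y...YYY........YYY..
171 ...YYYYY#..YYYYYY...
172 ...YYYYYYYYYYY......
173 YYYYYYYYYYYYYY......
174 YYYYYYYYYYYYYY......
175 YYYYY.......YY..YYYY
176 ............YYYYYYYY
177 ..........YYYYYYYYYY
178 ...........YYYYYYYYY
179 ..............YYYYYY
[-1.2839  0.4139  0.1409] 29.986128509044647 [ 0.0004 -0.001  -0.0011  0.0013  0.      0.0005]
```

The nose sits about 2–3 mm from the medallion's centre in this view, well inside the 8 mm limit, and it is steady. Handing in.

```bash
python3 -c "
from workcell import arm
print(arm.close_job())"
```

```text
the job is handed in; nothing more can be done
None
```

The job is handed in with the reader still gripped and steady on the medallion: about 2–3 mm off centre, set square to the board as measured (about 12° tilt), nose in about 5–6 mm at roughly 1.7 N; no verdict was returned.

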